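# Lock the blue filter cartridge into its bayonet head

## Robot

A 7-joint arm with a two-finger parallel gripper is mounted at the origin on a cart in front of the work surface, level with it; the furniture and walls round the work are solid. World frame = base frame: x ahead of the robot, y to its left, z up, the work surface at z = 0. Lengths are in m, angles in rad, forces in N, time in s.
With the tool pointing down it reaches from about 0.4 to 0.75 m from the base axis. Payload 19.5 kg.
Tool frame: the origin (TCP) lies at the very end of the fingers, on their centre line; the grasp point (between the pads) lies 19 mm behind it (manip.hold_point_z is the distance from the TCP to the grasp point, in m); z points along the fingers, y is the line along which they close (so a half turn about z gives the same grasp; the last joint's range is limited). The gripper opens to 85 mm and grips with 20 to 120 N. Pads are 22 mm wide; open, the fingers measure 114 mm over their backs; the gripper's body (76 mm by 85 mm) begins 54 mm behind the grasp point. The pads swing forward as they close: fully open they stand 13 mm farther back than shut.
Start: joints at [1.188, 0.707, -0.028, 1.485, 0.022, 0.951, -0.075], TCP at [0.192, -0.542, 0.231] pointing down, gripper open.
Joint ranges: [-2.71, 2.71], [-0.32, 2.16], [-1.57, 1.52], [0, 2.45], [-1.46, 4.6], [0, 2.02], [-2.83, 2.83]. Speed limits (rad/s): [1.89, 1.89, 2.57, 2.57, 3.01, 3.01, 3.01].

## Interface

Orientations are given as a unit quaternion [w, x, y, z].
In Python, from plant import manip gives the robot as it stands. The module is installed in compiled form; this text tells all that it offers.
- The arm moves only by the tool play_rows, never from a script. Its argument "steps" is text: rows parted by semicolons, each of 7 numbers parted by spaces: the closure, from -1 (fully open) to 1 (shut), so that 0 is half open, then the shift along the tool's x, y, z normalised to -1 to 1, where 1 is 2 cm, then the turn, a rotation vector about the tool's x, y, z normalised to -1 to 1, where 1 is 0.1 rad. In form: hand x y z wx wy wz; .... A call has 1 to 5 rows; each row shifts and turns the commanded pose from where the row before left it, along the tool's axes as they then stand; what a row does not reach is not made up. A row lasts 1/12 s, in which the tool goes at most 41.7 mm and 7.16 degrees, less where a joint would pass 70% of its speed; a pose out of reach is approached as far as the arm can. A call with a number of a shift or a turn outside -1 to 1 is refused whole. A call with a gripper value outside its range is refused whole. The fingers move at their own pace and stop on an object; "newtons" is the grip in N (left out, the last holds). Time passes only in rows, so rows that do not move let the fingers close. It gives the time, the measured TCP pose, the force, the opening and the grip force at its end, in the units of the state.
- manip.state(): the state, without advancing time (a new reading comes with each control period).
- manip.grab_frame(name): name is "scene" or "top" or "wrist"; returns a dict with "img" (400x640x3 uint8, red, green, blue), "fx", "fy", "cx", "cy" (pixels), "xyz" and "orientation" of the camera in the world; the wrist camera has in their place "T_tool_cam" (4x4, takes a point from camera to tool coordinates, whose origin is the TCP and whose axes are the flange's). Camera axes: x right, y down, z forward; pixel columns grow to the right and rows downward; lengths in m; the calibration is good to about 2 mm. A picture is of the moment at which its call begins: read the wrist's pose just before it. There is no depth.
- manip.sign_off(): hands the job in; it is judged then, once.
The state is a dict: "time_s": time; "joint_positions": joint angles; "qvel": joint speeds; "tau": joint torques, N m; "position": TCP position; "tcp_rot": TCP orientation; "contact_force": force on the tool from outside, world axes, zero at the start; "torque": the same for the moment, N m; "finger_gap": finger opening in m; "finger_force": force on a finger pad.
Only numpy, scipy, OpenCV 4.12 (cv2) and the standard library are available. Lean on these libraries where they do the work, as an engineer would, in place of code of your own. Each camera call takes 0.05 s, during which the arm holds its last target. There are 200 camera calls.

## Task

Fit the blue filter cartridge into the round grey filter head on the bench: line its two lugs up with the two slots, push it straight down against the spring, turn it clockwise (seen from above) until its grip bar lines up with the two red marks, and let go so that it stays locked. Leave the orange cartridge standing where it is.

Things in the scene. Friction and masses are not known exactly. Their poses are not given: they have to be found in the camera images.
- cartridge_blue: Loose cartridge, 80 mm high, 0.1 to 0.16 kg, upright on bench. White body, 36 mm diameter, blue bands. Blue grip bar on top, 50 to 80 mm above the foot, 56 mm along x, 24 mm along y: grip across the 24 mm. Two lugs at the foot along +x and -x, below the bar's ends: 12 mm wide, tips 30 mm from the axis, 3 to 11 mm above the foot. Same after a half turn. Origin: centre of its underside; z up.
- filter_head: Grey round socket fixed to the bench, 104 mm flange, 80 mm cup, top at 42 mm. Aluminium lip at 34 to 42 mm: 44 mm opening and two opposite slots 60 degrees wide, 34 mm from centre. Origin: centre of underside, z up; red rim marks on its +x and -x (locked bar line). Slot line is at +70 degrees (counter-clockwise from above) from x: insert there, turn 70 clockwise; a stop follows some 10 degrees on.
- seal_plate (a joint): Travel (m) of the black sprung plate inside the head that carries the cartridge's foot: 0 free (30 mm above bench), 0.016 fully down (14 mm). Yields from 2.8 N, 8.4 N at full travel. Lugs clear the lip from below once the foot is under 23 mm; turn with the foot at 16 to 20 mm. Let go when turned, the spring lifts the lugs against the lip's underside, foot at about 23 mm.
- cartridge_orange: Bystander: a loose cartridge of the same shape and size, with orange bands and an orange grip bar. Origin: centre of its underside.
Things that resemble listed ones, but are neither listed nor needed, are in the scene too. Leave any purple look-alike of the cartridge_blue alone.

How it is judged:
By the outcome, as a careful person would: the job done as asked, in the order asked, and still so for the second after the job is handed in, with the robot touching nothing.
It also fails if it takes over 48 s, if anything falls off the work surface, if the arm or the gripper's body presses on something with over 40 N, if the wrist force passes 120 N, or if a joint passes its speed limit or range.

## Working session

There is one attempt and no reset: what is moved stays moved. The work goes in short steps, Python scripts to look and compute and a tool call to move; the robot and the scene stay as the last step left them, time stands still between calls to the robot, and variables do not carry over. Pictures are saved under pics/ and viewed, at most 10 in all, crops included, and the job is handed in when it is done.

Besides the shell and the picture viewer there is one more tool, called after "Emit:" as name(argument=value, ...), one argument or row to a line, values as JSON. play_rows: Moves the arm, as the interface text tells. Its arguments: {"type":"object","properties":{"steps":{"type":"string"},"newtons":{"type":"number"}},"required":["steps"]}

```bash
mkdir -p pics; cat > h.py <<'E'
import numpy as np, cv2
from scipy.spatial.transform import Rotation as R
from plant import manip
def rot(q): return R.from_quat([q[1],q[2],q[3],q[0]]).as_matrix()
def grab(n,fn=None):
    s=manip.state(); f=manip.grab_frame(n)
    if n=="wrist":
        T=np.eye(4);T[:3,:3]=rot(s["tcp_rot"]);T[:3,3]=s["position"]
        C=T@np.array(f["T_tool_cam"]); f["R"],f["p"]=C[:3,:3],C[:3,3]
    else: f["R"],f["p"]=rot(f["orientation"]),np.array(f["xyz"])
    if fn: cv2.imwrite("pics/"+fn,f["img"][:,:,::-1])
    return f
def ray(f,u,v,z):
    d=f["R"]@np.array([(u-f["cx"])/f["fx"],(v-f["cy"])/f["fy"],1]); return f["p"]+d*(z-f["p"][2])/d[2]
def proj(f,P):
    c=f["R"].T@(np.array(P)-f["p"]); return [f["fx"]*c[0]/c[2]+f["cx"],f["fy"]*c[1]/c[2]+f["cy"]]
def blobs(f,lo,hi,amin=40):
    m=cv2.inRange(cv2.cvtColor(f["img"],cv2.COLOR_RGB2HSV),lo,hi)
    n,l,st,c=cv2.connectedComponentsWithStats(m)
    return [(st[i].tolist(),c[i].round(1).tolist(),cv2.minAreaRect(np.argwhere(l==i)[:,::-1].astype(np.float32))) for i in range(1,n) if st[i][4]>=amin]
E
python3 - <<'E'
from h import *
s=manip.state(); print(s, manip.hold_point_z)
a=grab("top"); b=grab("scene")
cv2.imwrite("pics/a.png",np.vstack([cv2.resize(x["img"],(480,300),interpolation=cv2.INTER_AREA) for x in (a,b)])[:,:,::-1])
for f in (a,b):
    print(f["p"],f["fx"],f["cx"],f["cy"],f["R"].round(2).tolist())
    for n,lo,hi in (("blue",(95,110,50),(125,255,255)),("purple",(126,80,50),(160,255,255)),("red",(0,150,80),(5,255,255)),("red2",(174,150,80),(180,255,255)),("or",(8,150,80),(22,255,255))):
        for x in blobs(f,lo,hi,15): print(n,x)
E
```

```text
{'time_s': 0.0, 'joint_positions': array([ 1.18829773,  0.7070902 , -0.02759255,  1.48496116,  0.0220018 ,
        0.95088301, -0.07551267]), 'qvel': array([ 0.00113873, -0.00043847,  0.00037802, -0.00085177, -0.00076816,
       -0.00122186, -0.00029553]), 'tau': array([-2.07171484e-03, -8.83215523e+01,  1.23358738e+00, -2.36162317e+01,
        1.67786947e-02,  6.61929720e-03,  3.70550993e-05]), 'position': array([ 0.19209573, -0.54170719,  0.23084394]), 'tcp_rot': array([-5.07334833e-04,  9.85519612e-01,  1.69560680e-01, -1.12194982e-04]), 'contact_force': array([-0.90432818, -0.24916487,  0.53501723]), 'torque': array([ 0.01245476, -0.06725909,  0.02305521]), 'finger_force': 0.0, 'finger_gap': 0.08541049076174645} 0.0187
[0.49786598 0.14678132 0.8881018 ] 407.87129411036085 319.0056755092704 200.1528081089245 [[0.01, -1.0, 0.04], [-1.0, -0.01, 0.01], [-0.01, -0.04, -1.0]]
blue ([224, 83, 13, 33, 72], [232.8, 100.5], ((233.05267333984375, 99.76062774658203), (7.539421558380127, 32.893768310546875), 19.536653518676758))
blue ([302, 178, 23, 28, 318], [313.1, 191.7], ((313.09585571289
[... 2670 characters left out ...]
, 193.8], ((30.103452682495117, 194.24139404296875), (4.464419364929199, 9.191452026367188), 66.80140686035156))
or ([148, 117, 19, 14, 210], [157.0, 123.7], ((157.1699981689453, 123.68999481201172), (13.293608665466309, 17.111984252929688), 81.8698959350586))
or ([88, 160, 35, 47, 973], [104.8, 183.1], ((104.68777465820312, 183.21206665039062), (46.265953063964844, 26.681703567504883), 76.37300109863281))
or ([368, 172, 8, 5, 24], [372.0, 173.8], ((371.55767822265625, 173.78846740722656), (3.3339743614196777, 7.452413558959961), 78.69007110595703))
or ([264, 208, 35, 27, 707], [281.1, 219.5], ((280.4228515625, 220.92469787597656), (34.87846374511719, 23.970861434936523), 7.431407928466797))
```

View pics/a.png

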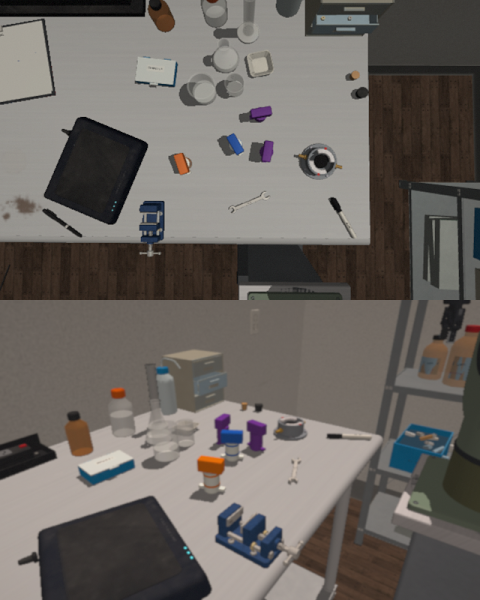

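The top view shows a blue-banded cartridge at about (313,192) and two purple look-alikes at (347,150) and (355,201). The orange cartridge is at (241,217), the grey head at about (427,214), and a blue vise at (200,295). The blue bar at (313,192) measures 27x12 px, which fits 56x24 mm, and the scene view shows it has a white body. I'll confirm it in an enlarged crop.

```bash
python3 - <<'E'
from h import *
f=grab("top"); g=f["img"][120:260,290:480]
cv2.imwrite("pics/b.png",cv2.resize(g,None,fx=4,fy=4,interpolation=cv2.INTER_CUBIC)[:,:,::-1])
P=ray(f,313.1,191.7,.08);print("blue top",P)
print("head",ray(f,427,213,.042), "orange",ray(f,241.8,217.6,.08))
d=ray(f,313.1+10*np.cos(np.radians(59.7)),191.7+10*np.sin(np.radians(59.7)),.08)-P;print("bar deg",np.degrees(np.arctan2(d[1],d[0])))
s=grab("scene");print("proj in scene",proj(s,P))
for x in blobs(f,(0,60,60),(20,255,255),8):
    if 380<x[1][0]<480: print(x)
M=rot(manip.state()["tcp_rot"]);print(M.round(3))
w=grab("wrist");print(w["p"],np.array(w["T_tool_cam"]).round(3),w["fx"])
E
```

```text
blue top [0.54643229 0.16909661 0.08      ]
head [ 0.50593788 -0.06561223  0.042     ] orange [0.49416702 0.31026438 0.08      ]
bar deg -149.35693634180808
proj in scene [np.float64(310.12810161363444), np.float64(174.31570682678256)]
([468, 94, 12, 12, 98], [473.5, 99.5], ((473.5000305175781, 99.50003814697266), (9.899494171142578, 9.899495124816895), 45.0))
([432, 196, 4, 4, 13], [433.6, 197.6], ((433.5, 197.5), (3.0, 3.0), 90.0))
([398, 205, 11, 7, 55], [403.4, 208.1], ((403.04266357421875, 208.11585998535156), (10.490996360778809, 5.300714015960693), 6.34019136428833))
([447, 218, 10, 7, 38], [451.0, 221.7], ((451.5500183105469, 221.8500213623047), (9.17060375213623, 5.0596442222595215), 18.43494987487793))
([423, 231, 4, 3, 10], [424.2, 232.1], ((424.5, 232.0), (3.0, 2.0), 0.0))
([439, 329, 5, 4, 8], [440.6, 330.8], ((440.8076477050781, 331.0384521484375), (3.605551242828369, 2.4961509704589844), 33.690067291259766))
([476, 333, 5, 12, 25], [477.2, 338.1], ((476.7735900878906, 338.2924499511719), (3.846095323562622, 11.400925636291504), 15.945395469665527))
([458, 342, 2, 5, 8]
[... 245 characters left out ...]
6357), 80.53767395019531))
([454, 366, 6, 10, 22], [455.7, 371.4], ((455.39654541015625, 370.7586364746094), (9.06014633178711, 4.070499897003174), 66.80140686035156))
([478, 366, 4, 11, 19], [479.7, 371.8], ((479.43243408203125, 371.0946044921875), (9.86393928527832, 2.794782876968384), 80.53767395019531))
([476, 380, 4, 5, 9], [477.8, 382.3], ((478.1537780761719, 382.2307434082031), (2.77350115776062, 3.882901668548584), 56.3099365234375))
[[ 0.942  0.334 -0.   ]
 [ 0.334 -0.942  0.001]
 [-0.    -0.001 -1.   ]]
[ 0.25872985 -0.51789389  0.37258193] [[ 0.    -0.96  -0.278  0.071]
 [ 1.    -0.     0.    -0.   ]
 [-0.    -0.278  0.96  -0.142]
 [ 0.     0.     0.     1.   ]] 310.56003849136323
```

View pics/b.png

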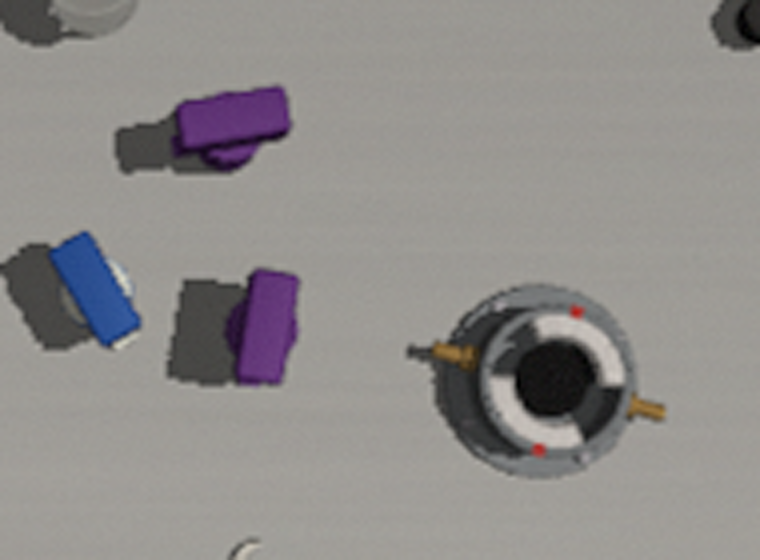

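The crop confirms it. The bar at full-image (313,192) is blue with a white body and bands, so it is cartridge_blue; the (347,150) and (355,201) ones are wholly purple and stay put. The head's red marks are at (433.6,197.6) and (424.2,232.1), which puts its centre near (429,215) and the lock line at about -15°, so the slot line is at about 55°, matching the dark slots. Moving above blue.

Emit:
play_rows(
  steps="-0.2 1 -1 0 0 0 0;-0.2 1 -1 0 0 0 0;-0.2 1 -1 0 0 0 0;-0.2 1 -1 0 0 0 0;-0.2 1 -1 0 0 0 0",
  newtons=40,
)

```text
time_s: 0.67
position: [0.2533, -0.4129, 0.2313]
tcp_rot: [-0.0, 0.986, 0.169, 0.0]
contact_force: [1.0, 0.8, 0.2]
finger_gap: 0.0512
finger_force: 0.0
```

Emit:
play_rows(
  steps="-0.2 1 -1 0 0 0 0;-0.2 1 -1 0 0 0 0;-0.2 1 -1 0 0 0 0;-0.2 1 -1 0 0 0 0;-0.2 1 -1 0 0 0 0",
)

```text
time_s: 1.08
position: [0.3142, -0.2853, 0.2314]
tcp_rot: [-0.0, 0.986, 0.169, 0.0]
contact_force: [1.3, 0.2, 0.8]
finger_gap: 0.0509
finger_force: 0.0
```

Emit:
play_rows(
  steps="-0.2 1 -1 0 0 0 0;-0.2 1 -1 0 0 0 0;-0.2 1 -1 0 0 0 0;-0.2 1 -1 0 0 0 0;-0.2 1 -1 0 0 0 0",
)

```text
time_s: 1.5
position: [0.3751, -0.1576, 0.2314]
tcp_rot: [0.0, 0.986, 0.17, 0.0]
contact_force: [-0.4, -0.2, 0.1]
finger_gap: 0.0511
finger_force: 0.0
```

Emit:
play_rows(
  steps="-0.2 1 -1 0 0 0 0;-0.2 1 -1 0 0 0 0;-0.2 1 -1 0 0 0 0;-0.2 1 -1 0 0 0 0;-0.2 1 -1 0 0 0 0",
)

```text
time_s: 1.92
position: [0.4359, -0.0298, 0.2314]
tcp_rot: [-0.0, 0.986, 0.17, 0.0]
contact_force: [0.8, -0.3, 0.2]
finger_gap: 0.0512
finger_force: 0.0
```

Emit:
play_rows(
  steps="-0.4 1 -1 0 0 0 0;-0.4 1 -1 0 0 0 0;-0.4 1 -1 0 0 0 0;-0.4 1 -1 0 0 0 0;-0.4 1 -1 0 0 0 0",
)

```text
time_s: 2.33
position: [0.4967, 0.0979, 0.2313]
tcp_rot: [-0.0, 0.986, 0.17, 0.0]
contact_force: [0.4, -0.2, -0.4]
finger_gap: 0.0596
finger_force: 0.0
```

Emit:
play_rows(
  steps="-0.4 1 -1 0 0 0 -0.5;-0.4 1 -1 0 0 0 -0.5;-0.4 0.5 0 0 0 0 -0.5;-0.4 0 0 0 0 0 -0.42;-0.4 0 0 0 0 0 0",
)

```text
time_s: 2.75
position: [0.5285, 0.1527, 0.231]
tcp_rot: [-0.0, 0.964, 0.265, -0.0]
contact_force: [0.2, -0.3, 0.0]
finger_gap: 0.0598
finger_force: 0.0
```

```bash
cat > look.py <<'E'
from h import *
f=grab("wrist"); s=manip.state(); M=rot(s["tcp_rot"])
print(s["position"],"toolx deg",np.degrees(np.arctan2(M[1,0],M[0,0])))
for x in blobs(f,(100,110,40),(125,255,255),200):
    (u,v),(w,h),a=x[2]; B=cv2.boxPoints(x[2]); P=np.array([ray(f,*q,.08) for q in B])
    e=P[1]-P[0],P[2]-P[1]; e=max(e,key=np.linalg.norm)
    L=sorted([np.linalg.norm(P[1]-P[0]),np.linalg.norm(P[2]-P[1])])
    c=P.mean(0); print(x[0],c.round(4),np.round(L,4),"deg",np.degrees(np.arctan2(e[1],e[0]))%180,"tool delta mm",((c-s["position"])@M*1000).round(1))
import sys; cv2.imwrite("pics/"+sys.argv[1],f["img"][:,:,::-1])
E
python3 look.py c.png
```

```text
[0.5282934  0.1522372  0.23115342] toolx deg 30.482142556745266
[303, 125, 24, 57, 1270] [0.5495 0.1698 0.08  ] [0.0212 0.053 ] deg 29.88447165001936 tool delta mm [ 27.2  -4.4 151.1]
[2, 159, 99, 93, 2277] [0.3708 0.3708 0.08  ] [0.0716 0.1098] deg 179.76381864301334 tool delta mm [ -24.8 -268.2  151.2]
```

View pics/c.png

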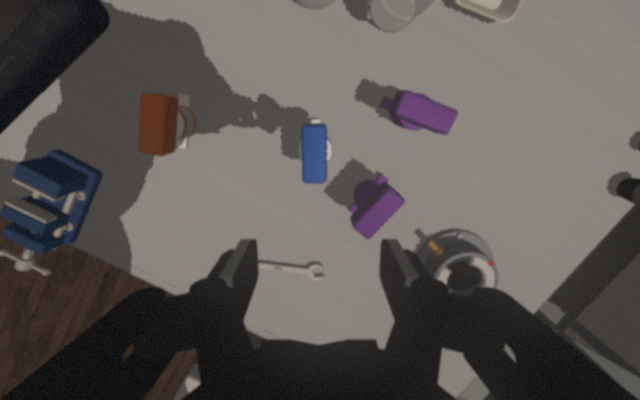

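The blue bar is at (314,153), parallel to the tool x axis, with no obstacles in the finger lanes (nearest purple is at (378,208)). Centring and going down halfway.

Emit:
play_rows(
  steps="-0.4 0.65 -0.1 1 0 0 0;-0.4 0.65 -0.12 1 0 0 0;-0.4 0 0 1 0 0 0;-0.4 0 0 1 0 0 0;-0.4 0 0 0 0 0 0",
)

```text
time_s: 3.22
position: [0.5471, 0.1687, 0.1484]
tcp_rot: [0.0, 0.965, 0.262, -0.002]
contact_force: [-0.5, -0.2, -0.4]
finger_gap: 0.0597
finger_force: 0.0
```

```bash
python3 look.py d.png
```

```text
[0.54780766 0.16882446 0.15042455] toolx deg 30.43039645530516
[0, 191, 55, 113, 1964] [0.409 0.339 0.08 ] [0.0379 0.0938] deg 16.86232052107991 tool delta mm [ -33.3 -217.    70.6]
[303, 192, 32, 48, 1300] [0.5419 0.166  0.08  ] [0.0217 0.0359] deg 31.226153590686323 tool delta mm [-6.3 -0.5 70.4]
```

View pics/d.png

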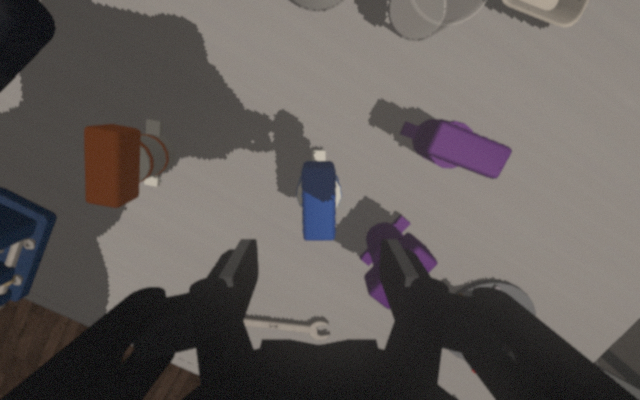

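The blue bar spans rows 162–240 at columns 303–336, with its far end in shadow, and is centred between the fingers. The purple one at (400,265) is clear of the finger lane. Going down and gripping.

Emit:
play_rows(
  steps="-0.4 0.08 -0.02 1 0 0 0;-0.4 0 0 1 0 0 0;-0.4 0 0 1 0 0 0;-0.4 0 0 1 0 0 0;-0.4 0 0 0.8 0 0 0",
)

```text
time_s: 3.68
position: [0.5502, 0.1704, 0.0556]
tcp_rot: [0.0, 0.965, 0.263, 0.001]
contact_force: [-0.6, 0.2, 0.1]
finger_gap: 0.06
finger_force: 0.0
```

Emit:
play_rows(
  steps="1 0 0 0 0 0 0;1 0 0 0 0 0 0;1 0 0 0 0 0 0;1 0 0 0 0 0 0;1 0 0 0 0 0 0",
  newtons=50,
)

```text
time_s: 4.1
position: [0.5506, 0.1708, 0.0572]
tcp_rot: [-0.0, 0.965, 0.263, 0.001]
contact_force: [-1.1, -0.3, 9.2]
finger_gap: 0.0232
finger_force: 49.9
```

Emit:
play_rows(
  steps="1 0 0 -0.5 0 0 0;1 0 0 -1 0 0 0;1 0 0 -1 0 0 0;1 0 0 -1 0 0 0;1 0 0 -1 0 0 0",
)

```text
time_s: 4.52
position: [0.5498, 0.1705, 0.1479]
tcp_rot: [-0.0, 0.965, 0.263, 0.001]
contact_force: [0.2, 0.1, -1.7]
finger_gap: 0.0228
finger_force: 49.3
```

Emit:
play_rows(
  steps="1 0 0 -1 0 0 0;1 0 0 -1 0 0 0;1 0 0 0 0 0 0;1 0 0 0 0 0 0",
)

```text
time_s: 4.85
position: [0.5501, 0.1706, 0.1871]
tcp_rot: [-0.0, 0.965, 0.263, 0.001]
contact_force: [-0.7, -0.4, -1.0]
finger_gap: 0.0227
finger_force: 49.4
```

```bash
python3 - <<'E'
from h import *
f=grab("top"); s=manip.state(); M=rot(s["tcp_rot"])
a=ray(f,433.6,197.6,.042);b=ray(f,424.2,232.1,.042);c=(a+b)/2
print(s["position"],a,b,c,np.linalg.norm(a-b),"line deg",np.degrees(np.arctan2(*(a-b)[1::-1])),((c-s["position"])@M*1000).round(1))
w=grab("wrist","e.png")
g=grab("scene")
z=cv2.resize(g["img"][130:260,230:430],(600,390))
cv2.imwrite("pics/e.png",np.vstack([w["img"][150:350,20:620],z])[:,:,::-1])
E
```

```text
[0.54966863 0.17048961 0.18603807] [ 0.53787701 -0.07935457  0.042     ] [ 0.46651403 -0.05969418  0.042     ] [ 0.50219552 -0.06952438  0.042     ] 0.0740216521738464 line deg -15.402802331121267 [-162.9  182.6  143.9]
```

View pics/e.png

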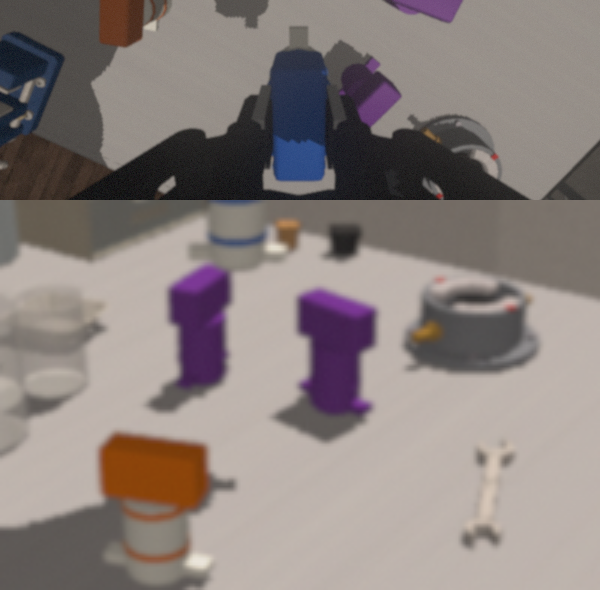

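The cartridge is held straight in the gripper. In the wrist view the bar spans about rows 205–330, and the head is at lower right at (490,320). Carrying it over the head, keeping the foot about 0.13 m up.

Emit:
play_rows(
  steps="1 -0.9 1 0 0 0 0;1 -0.9 1 0 0 0 0;1 -0.9 1 0 0 0 0;1 -0.9 1 0 0 0 0;1 -0.9 1 0 0 0 0",
)

```text
time_s: 5.42
position: [0.5223, 0.0374, 0.1848]
tcp_rot: [-0.0, 0.965, 0.263, -0.001]
contact_force: [0.6, -1.0, -0.8]
finger_gap: 0.023
finger_force: 49.3
```

Emit:
play_rows(
  steps="1 -0.9 1 0 0 0 0;1 -0.9 1 0 0 0 0;1 -0.9 1 0 0 0 0;1 -0.9 1 0 0 0 0;1 0 0 0 0 0 -0.8",
)

```text
time_s: 5.83
position: [0.5001, -0.072, 0.1849]
tcp_rot: [0.001, 0.955, 0.298, -0.001]
contact_force: [-0.8, -1.1, -1.5]
finger_gap: 0.023
finger_force: 49.5
```

Emit:
play_rows(
  steps="1 0 0 0 0 0 -0.9;1 0 0 0 0 0 -0.9;1 0 0 0 0 0 -0.9;1 0 0 0 0 0 -0.75;1 0 0 0 0 0 0",
)

```text
time_s: 6.25
position: [0.5013, -0.067, 0.1848]
tcp_rot: [-0.0, 0.887, 0.462, -0.0]
contact_force: [0.6, 0.4, -1.6]
finger_gap: 0.0229
finger_force: 49.4
```

```bash
python3 - <<'E'
from h import *
s=manip.state(); M=rot(s["tcp_rot"]); p=s["position"]; print(p,"toolx",np.degrees(np.arctan2(M[1,0],M[0,0])), "tilt",M[:,2].round(3))
w=grab("wrist"); hsv=cv2.cvtColor(w["img"],cv2.COLOR_RGB2HSV)
print([ (r,hsv[r,319].tolist()) for r in range(180,345,5)])
for r in (200,205,210,215,328,330,332): print(r,((ray(w,319,r,p[2]+.0228)-p)@M*1000).round(1))
def reds(f): return [x[1] for x in blobs(f,(0,140,80),(6,255,255),8)+blobs(f,(174,140,80),(180,255,255),8)]
print(reds(w)); g=grab("scene")
print("bar scene", [x[:2] for x in blobs(g,(100,110,40),(125,255,255),100)],"pred",proj(g,p+[0,0,.0078]), "headpred",proj(g,[.5022,-.0695,.042]))
z=cv2.resize(g["img"][60:240,290:490],(600,540))
cv2.imwrite("pics/f.png",z[:,:,::-1])
print([proj(g,q) for q in ([.5379,-.0794,.042],[.4665,-.0597,.042])],reds(g))
E
```

```text
[ 0.50131012 -0.06697366  0.18484511] toolx 55.0803347265776 tilt [-0.001  0.    -1.   ]
[(180, [22, 26, 109]), (185, [16, 30, 112]), (190, [22, 25, 111]), (195, [19, 26, 109]), (200, [117, 63, 73]), (205, [115, 71, 65]), (210, [117, 78, 69]), (215, [112, 84, 70]), (220, [112, 102, 75]), (225, [112, 113, 77]), (230, [113, 116, 79]), (235, [111, 129, 75]), (240, [111, 124, 78]), (245, [112, 126, 77]), (250, [110, 150, 75]), (255, [111, 133, 73]), (260, [110, 136, 79]), (265, [111, 126, 77]), (270, [111, 136, 77]), (275, [110, 151, 76]), (280, [111, 146, 103]), (285, [109, 153, 148]), (290, [110, 155, 146]), (295, [110, 160, 145]), (300, [109, 160, 145]), (305, [109, 162, 142]), (310, [110, 158, 142]), (315, [109, 163, 141]), (320, [109, 169, 140]), (325, [109, 174, 138]), (330, [112, 97, 121]), (335, [30, 10, 103]), (340, [23, 10, 103])]
200 [ 34.5  -0.  -22.8]
205 [ 32.4  -0.  -22.8]
210 [ 30.3  -0.  -22.8]
215 [ 28.2  -0.  -22.8]
328 [-26.3  -0.  -22.8]
330 [-27.4  -0.  -22.8]
332 [-28.5  -0.  -22.8]
[[359.1, 170.8], [285.1, 195.8]]
bar scene [([209, 89, 15, 10, 111], [215.8, 93.0]), ([381, 88, 16, 17, 143], [386.6, 96.1]), ([520, 166, 84, 64, 1663], [558.7, 194.5]), ([106, 214, 73, 32, 568], [142.8, 230.6]), ([289, 272, 86, 84, 2822], [332.6, 316.1])] pred [np.float64(393.42810607323077), np.float64(94.92798706399127)] headpred [np.float64(388.97445918832716), np.float64(160.506312955867)]
[[np.float64(377.3802051367104), np.float64(156.0226918656184)], [np.float64(401.23014742640316), np.float64(165.22410420664895)]] [[625.9, 38.9], [29.9, 193.7], [624.8, 38.2], [30.3, 193.9]]
```

View pics/f.png

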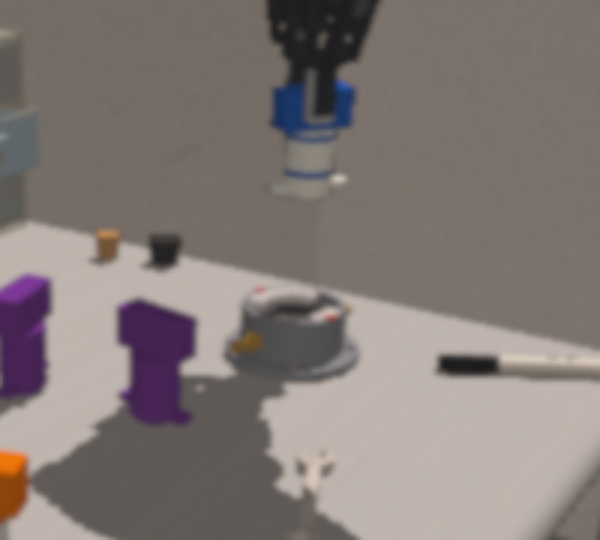

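```bash
python3 - <<'E'
from h import *
w=grab("wrist"); s=manip.state();p=s["position"];M=rot(s["tcp_rot"])
r=[x[1] for x in blobs(w,(0,140,80),(6,255,255),8)+blobs(w,(174,140,80),(180,255,255),8)]
P=np.array([ray(w,*q,.042) for q in r]);print(r,P,np.linalg.norm(P[0]-P[1]))
c=P.mean(0);d=P[0]-P[1];print(c,"deg",np.degrees(np.arctan2(d[1],d[0])),"delta tool",((c-p)@M*1000).round(1))
g=grab("top");print("top blue",[(x[1],ray(g,*x[1],p[2]+.0228)) for x in blobs(g,(95,100,30),(125,255,255),30) if x[1][0]<600 and x[1][0]>300])
cv2.imwrite("pics/g.png",np.vstack([cv2.resize(w["img"][110:260,200:440],(720,450))])[:,:,::-1])
E
```

```text
[[358.8, 170.2], [285.2, 196.1]] [[ 0.53919381 -0.07803224  0.042     ]
 [ 0.46804963 -0.05850478  0.042     ]] 0.07377544166348943
[ 0.50362172 -0.06826851  0.042     ] deg -15.348407329832686 delta tool [1.000e-01 2.700e+00 1.431e+02]
top blue [([443.4, 210.5], array([ 0.50867599, -0.0511484 ,  0.20785283]))]
```

View pics/g.png

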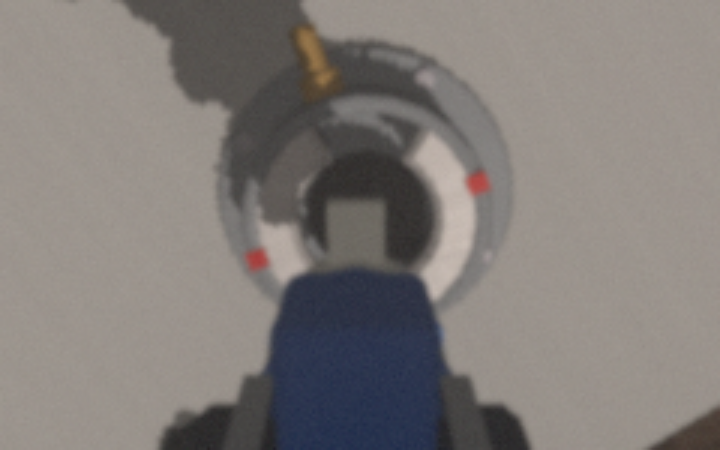

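The wrist crop shows the red marks at full-image (359,170) and (285,196) and the upper slot straight under the bar line. Two views agree on the centre, near (0.503,-0.069), and on a line of -15.4°. Shifting +2.6 mm along tool y and descending.

Emit:
play_rows(
  steps="1 0 0.13 0.5 0 0 0;1 0 0 1 0 0 0;1 0 0 1 0 0 0;1 0 0 1 0 0 0;1 0 0 0.5 0 0 0",
)

```text
time_s: 6.87
position: [0.503, -0.0682, 0.1027]
tcp_rot: [-0.001, 0.888, 0.46, -0.001]
contact_force: [-1.7, -0.4, -1.0]
finger_gap: 0.0231
finger_force: 49.4
```

Emit:
play_rows(
  steps="1 0 0 0.2 0 0 0;1 0 0 0.15 0 0 0;1 0 0 0.15 0 0 0;1 0 0 0 0 0 0",
)

```text
time_s: 7.2
position: [0.5038, -0.0683, 0.0952]
tcp_rot: [0.0, 0.888, 0.461, 0.0]
contact_force: [-0.4, -0.5, -1.2]
finger_gap: 0.0228
finger_force: 49.4
```

The foot is 4 mm into the lip with no contact force, so it is in the slots. Pushing on down.

Emit:
play_rows(
  steps="1 0 0 0.2 0 0 0;1 0 0 0.2 0 0 0;1 0 0 0.2 0 0 0;1 0 0 0 0 0 0",
)

```text
time_s: 7.53
position: [0.5039, -0.0684, 0.0829]
tcp_rot: [0.0, 0.888, 0.461, 0.0]
contact_force: [1.4, -0.5, 1.9]
finger_gap: 0.0233
finger_force: 50.0
```

Emit:
play_rows(
  steps="1 0 0 0.15 0 0 0;1 0 0 0.15 0 0 0;1 0 0 0.1 0 0 0;1 0 0 0 0 0 0",
)

```text
time_s: 7.87
position: [0.5039, -0.0683, 0.0751]
tcp_rot: [0.0, 0.888, 0.461, 0.0]
contact_force: [0.7, -0.8, 5.9]
finger_gap: 0.023
finger_force: 50.3
```

The force of about 7 N means the plate is about 12 mm down and the foot at about 18 mm. Turning clockwise (+wz).

Emit:
play_rows(
  steps="1 0 0 0 0 0 0.5;1 0 0 0 0 0 0.8;1 0 0 0 0 0 0.8;1 0 0 0 0 0 0.8;1 0 0 0 0 0 0.8",
)

```text
time_s: 8.28
position: [0.5038, -0.0683, 0.0754]
tcp_rot: [-0.0, 0.958, 0.288, 0.0]
contact_force: [-0.9, 0.3, 5.5]
finger_gap: 0.0229
finger_force: 50.3
```

Emit:
play_rows(
  steps="1 0 0 0 0 0 0.8;1 0 0 0 0 0 0.8;1 0 0 0 0 0 0.8;1 0 0 0 0 0 0.8;1 0 0 0 0 0 0.8",
)

```text
time_s: 8.7
position: [0.5038, -0.0682, 0.0754]
tcp_rot: [-0.0, 0.996, 0.092, 0.0]
contact_force: [0.7, 0.2, 5.1]
finger_gap: 0.0229
finger_force: 50.4
```

Emit:
play_rows(
  steps="1 0 0 0 0 0 0.8;1 0 0 0 0 0 0.8;1 0 0 0 0 0 0.8;1 0 0 0 0 0 0.8;1 0 0 0 0 0 0.6",
)

```text
time_s: 9.12
position: [0.5038, -0.0682, 0.0754]
tcp_rot: [-0.0, 0.995, -0.098, 0.0]
contact_force: [0.5, -0.4, 5.0]
finger_gap: 0.0231
finger_force: 50.4
```

```bash
python3 - <<'E'
from h import *
s=manip.state(); M=rot(s["tcp_rot"]); print(s["position"],"toolx",np.degrees(np.arctan2(M[1,0],M[0,0])),s["contact_force"],s["torque"],s["joint_positions"])
E
```

```text
[ 0.50375742 -0.06822922  0.07541409] toolx -11.259184981893364 [ 0.54317491 -0.37689969  5.04533948] [-0.06366219 -0.0170166  -0.00741788] [-0.01476845  0.87207644  0.16057264  1.88617578 -0.314438    0.40765449
 -1.38812173]
```

Emit:
play_rows(
  steps="1 0 0 0 0 0 0.4;1 0 0 0 0 0 0.32;1 0 0 0 0 0 0;1 0 0 -0.12 0 0 0;1 0 0 -0.12 0 0 0",
)

```text
time_s: 9.53
position: [0.5038, -0.0682, 0.0803]
tcp_rot: [-0.0, 0.991, -0.132, -0.0]
contact_force: [-0.0, 0.5, -3.1]
finger_gap: 0.0231
finger_force: 49.2
```

```bash
python3 - <<'E'
from h import *
s=manip.state(); M=rot(s["tcp_rot"]); print(s["position"],"toolx",np.degrees(np.arctan2(M[1,0],M[0,0])),s["contact_force"])
E
```

```text
[ 0.50375454 -0.06821203  0.08031944] toolx -15.122892610035397 [-0.00348818  0.48297892 -3.12464265]
```

The angle is -15.1°, and the downward pull on the tool shows the lugs are seated under the lip. Letting go and backing off upwards.

Emit:
play_rows(
  steps="-0.4 0 0 0 0 0 0;-0.4 0 0 0 0 0 0;-0.4 0 0 0 0 0 0;-0.4 0 0 0 0 0 0;-0.4 0 0 0 0 0 0",
)

```text
time_s: 9.95
position: [0.5037, -0.0683, 0.08]
tcp_rot: [-0.0, 0.991, -0.132, -0.0]
contact_force: [1.3, -0.2, -0.7]
finger_gap: 0.0596
finger_force: 0.0
```

Emit:
play_rows(
  steps="-0.4 0 0 -0.5 0 0 0;-0.4 0 0 -1 0 0 0;-0.4 0 0 -1 0 0 0;-0.4 0 0 -1 0 0 0;-0.4 0 0 -1 0 0 0",
)

```text
time_s: 10.37
position: [0.5035, -0.0684, 0.1718]
tcp_rot: [-0.0, 0.991, -0.132, 0.0]
contact_force: [0.3, 0.4, -0.3]
finger_gap: 0.0595
finger_force: 0.0
```

Emit:
play_rows(
  steps="-0.4 -1 0 -1 0 0 0;-0.4 -1 0 -0.5 0 0 0;-0.4 -1 0 0 0 0 0;-0.4 -0.5 0 0 0 0 0;-0.4 0 0 0 0 0 0",
)

```text
time_s: 10.78
position: [0.4347, -0.0495, 0.2011]
tcp_rot: [-0.0, 0.991, -0.132, -0.0]
contact_force: [-0.0, -0.3, 0.2]
finger_gap: 0.0598
finger_force: 0.0
```

```bash
python3 - <<'E'
from h import *
w=grab("wrist"); print(manip.state()["position"])
r=[x[1] for x in blobs(w,(0,140,80),(6,255,255),8)+blobs(w,(174,140,80),(180,255,255),8)];P=[ray(w,*q,.042) for q in r];print(r,P)
for x in blobs(w,(100,80,40),(125,255,255),300):
    B=np.array([ray(w,*q,.103) for q in cv2.boxPoints(x[2])]);e=max(B[1]-B[0],B[2]-B[1],key=np.linalg.norm)
    print(x[0],B.mean(0),np.linalg.norm(e),np.degrees(np.arctan2(e[1],e[0])))
g=grab("scene");z=cv2.resize(g["img"][100:200,330:450],(480,400))
cv2.imwrite("pics/i.png",np.vstack([w["img"][::1,80:560],z])[::,:,::-1][:600] if 0 else np.hstack([cv2.resize(w["img"][:,120:520],(400,400)),z[:,40:440]])[:,:,::-1])
E
```

```text
[ 0.43601494 -0.04986979  0.20089667]
[[319.7, 61.4]] [array([ 0.53910138, -0.0785103 ,  0.042     ])]
[303, 69, 33, 76, 2302] [ 0.50115903 -0.06755504  0.103     ] 0.05355443092252538 165.72017976917414
[0, 296, 46, 97, 1876] [0.36591419 0.2563382  0.103     ] 0.1118469826636602 151.08761130133206
```

View pics/i.png

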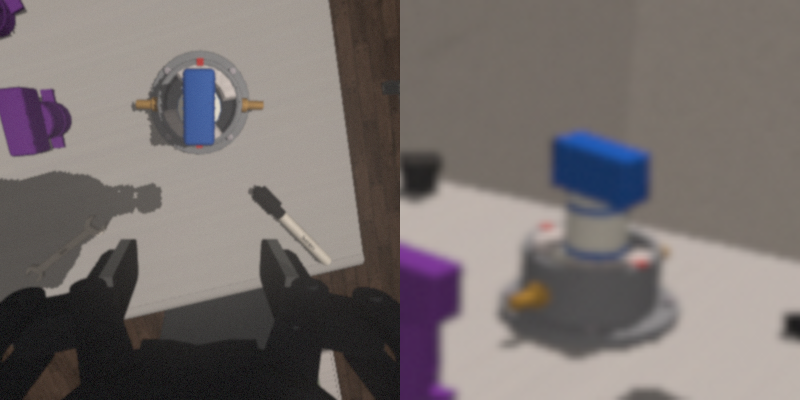

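The bar at (200,107) lies along the line between the red marks at (200,62) and (200,146), measuring -14.3° against -15.4°. The scene view shows the cartridge upright and seated, and the gripper is clear. Handing in.

```bash
python3 -c "
from plant import manip
print(manip.sign_off())"
```

```text
the job is handed in; nothing more can be done
None
```

The blue cartridge is locked in the filter head with its bar about 1° off the red marks, the gripper is clear, the orange and purple cartridges weren't touched, and the job was handed in at about 11 s.

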